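# Tip the component tray out into the plain parts bin

## Robot

A 7-joint arm with a two-finger parallel gripper is mounted at the origin on the work surface. World frame = base frame: x ahead of the robot, y to its left, z up, the work surface at z = 0. Lengths are in m, angles in rad, forces in N, time in s.
With the tool pointing down it reaches from about 0.4 to 0.85 m from the base axis. Payload 10.4 kg.
Tool frame: the origin (TCP) lies on the mounting face of the last link; the fingertips stand 182 mm ahead of it and the grasp point (between the pads) lies 164 mm ahead of it; z points along the fingers, y is the line along which they close (so a half turn about z gives the same grasp; the last joint's range is limited). The gripper opens to 87 mm and grips with 3 to 60 N. Pads are 19 mm wide; open, the fingers measure 117 mm over their backs; the gripper's body (75 mm by 190 mm) begins 51 mm behind the grasp point.
Start: joints at [1.188, 0.332, -0.065, 1.46, 0.022, 1.35, -0.088], TCP at [0.22, -0.585, 0.405] pointing down, gripper open.
Joint ranges: [-2.6, 2.6], [-0.5, 2.12], [-1.47, 1.34], [0.16, 2.42], [-1.27, 4.41], [0.06, 2.06], [-2.6, 2.6]. Speed limits (rad/s): [2.22, 2.22, 2.79, 2.79, 3.14, 3.14, 3.14].

## Interface

Orientations are given as [roll, pitch, yaw] about the fixed x, y, z axes, in that order (R = Rz(yaw) Ry(pitch) Rx(roll)).
In Python, from plant import * gives the robot as it stands. The module is installed in compiled form; this text tells all that it offers.
- The arm moves only by the shell command python3 -m inch 'ROWS' [OPENING] [FORCE]. ROWS is JSON, a list of rows, each a list of 2 entries, a list of its own where there are three numbers: the shift along the tool's x, y, z in cm, then the turn about the tool's z in degrees. A call has 1 to 8 rows; each row shifts and turns the commanded pose from where the row before left it, along the tool's axes as they then stand; what a row does not reach is not made up. A row lasts 1/12 s, in which the tool goes at most 41.7 mm and 7.16 degrees, less where a joint would pass 70% of its speed; a pose out of reach is approached as far as the arm can. A call with a gripper value outside its range is refused whole. OPENING is the closure, from 0 (fully open) to 1 (shut), set as the call begins (- or left out, the last holds). The fingers move at their own pace and stop on an object; FORCE is the grip in N (left out, the last holds). Time passes only in rows, so rows that do not move let the fingers close. It gives the time, the measured TCP pose, the force, the opening and the grip force at its end, in the units of the state.
- get_obs(): the state, without advancing time (a new reading comes with each control period).
- snapshot(name): name is "scene" or "side" or "wrist"; returns a dict with "img" (384x512x3 uint8, red, green, blue), "z_map" (384x512 float32, m along the optical axis (not along the pixel's ray), 0 where there is no reading), "intrinsics" (3x3 intrinsics, pixels), "R" (3x3) and "t" (3): a world point X has camera coordinates R X + t; the wrist camera has in their place "T_tool_cam" (4x4, takes a point from camera to tool coordinates, whose origin is the TCP and whose axes are the flange's). Camera axes: x right, y down, z forward; pixel columns grow to the right and rows downward; lengths in m; the calibration is good to about 2 mm. The wrist camera is an equidistant fisheye: a pixel r from the principal point sees the ray r / f radians off the axis. A picture is of the moment at which its call begins: read the wrist's pose just before it.
- job_done(): hands the job in; it is judged then, once.
The state is a dict: "time": time; "joints": joint angles; "qvel": joint speeds; "joint_torque": joint torques, N m; "ee_pos": TCP position; "tool_rot": TCP orientation; "wrist_force": force on the tool from outside, world axes, zero at the start; "torque": the same for the moment, N m; "grip_width": finger opening in m; "gripper_force": force on a finger pad.
Only numpy, scipy, OpenCV 4.12 (cv2) and the standard library are available. Lean on these libraries where they do the work, as an engineer would, in place of code of your own. Each camera call takes 0.05 s, during which the arm holds its last target. There are 200 camera calls.

## Task

Carry the aluminium scoop tray level to the plain bin without dividers, gently rest its open end on the bin's edge that faces the mat, then tip the tray up there, keeping its open end low at the bin, until all five components have slid off into the bin. Then lay the empty tray flat on the middle of the grey mat again. Don't push the bin or drop parts outside it, and leave everything else where it is.

Things in the scene. Friction and masses are not known exactly. Their poses are not given: they have to be found in the camera images.
- tray: loose bare-aluminium scoop tray, about 180 g, on the mat. Origin: centre of its underside. Floor 150 mm (its x) x 100 mm (its y) x 4 mm; side and back walls 4 mm thick, 22 mm high; the end at +x is open, no wall; it faces the bins (roughly world -y). A plate handle rises from the middle of the back wall, leaning back (see point tray_grip)
- tray_grip (a point): point on the centre line of the tray's handle, a flat plate 40 mm wide (along tray y), 10 mm thick, 105 mm long, leaning 30 degrees from the tray's z towards its -x, foot at tray x = -73, z = 6 mm, end at x = -126, z = 97. This point is 85 mm up from the foot, at tray x = -115.5, y = 0, z = 79.6; axes those of the tray
- tray_lip (a point): middle of the lower edge of the tray's open end (tray x = +75, y = 0, z = 0 mm)
- mat: thin grey bench mat, fixed to the table, 250 mm (its x) x 200 mm (its y), 2 mm thick. Origin: centre of its underside
- bin: loose grey plastic bin without dividers, open on top, 150 x 130 x 55 mm (x, y, z), walls and floor 5 mm, 600 g. Origin: centre of its underside. Its place and that of divided_bin may be swapped
- bin_edge (a point): middle of the outer top edge of the bin's +y wall, the one facing the tray (bin x = 0, y = +65, z = 55 mm)
- relay1: loose black box-shaped relay 22 x 16 x 16 mm, 16 g, on the tray. Origin: centre of its underside
- relay2: second relay, the same as relay1
- cap1: loose black can capacitor, upright cylinder 18 mm diameter, 20 mm high, 14 g, on the tray. Origin: centre of its underside
- cap2: second can capacitor, the same as cap1
- choke: loose copper-coloured ring choke lying flat, 22 mm outside, 10 mm inside diameter, 10 mm high, 18 g, on the tray. Origin: centre of its underside
- divided_bin: bystander: grey bin of the same outside size (150 x 130 x 55 mm (x, y, z), walls and floor 5 mm), split by inner walls into six cells. Origin: centre of its underside
- screwdriver: bystander: screwdriver 170 mm long lying on the table along its x, up to 30 mm high, between the mat and the bins
- reel: bystander: metal solder reel, 52 mm diameter, 42 mm high, upright. Origin: underside centre
- flux: bystander: small white bottle, 34 mm diameter, 85 mm high. Origin: underside centre
- jar: bystander: amber jar, 60 mm diameter, 60 mm high. Origin: underside centre
Not all that is in view belongs to the job. Of the things shaped like the tray, the aluminium one is meant.

How it is judged:
By the outcome, as a careful person would: the job done as asked, in the order asked, and still so for the second after the job is handed in, with the robot touching nothing.
It also fails if it takes over 58 s, if anything falls off the work surface, if the arm or the gripper's body presses on something with over 40 N, if the wrist force passes 120 N, or if a joint passes its speed limit or range.

## Working session

There is one attempt and no reset: what is moved stays moved. The work goes in short steps, Python scripts to look and compute and a shell command to move; the robot and the scene stay as the last step left them, time stands still between calls to the robot, and variables do not carry over. Pictures are saved under pics/ and viewed, at most 10 in all, crops included, and the job is handed in when it is done.

```bash
mkdir -p pics
cat > h.py <<'E'
from plant import *
import numpy as np, cv2
def save(n,f):
    s=snapshot(n); cv2.imwrite(f'pics/{f}.png',cv2.cvtColor(s['img'],cv2.COLOR_RGB2BGR)); np.savez(f'{f}.npz',**s); return s
def cloud(s):
    K=s['intrinsics'];z=s['z_map'];v,u=np.indices(z.shape)
    P=np.stack([(u-K[0,2])/K[0,0]*z,(v-K[1,2])/K[1,1]*z,z],-1)
    W=(P-s['t'])@s['R']; W[z==0]=np.nan; return W
def ray(s,u,v,h):
    K=s['intrinsics'];d=s['R'].T@np.linalg.solve(K,[u,v,1.]);c=-s['R'].T@s['t'];return c+d*(h-c[2])/d[2]
E
python3 - <<'E'
from h import *
o=get_obs();print({k:np.round(v,3) for k,v in o.items()})
a=save('scene','scene0');b=save('side','side0')
for s in(a,b):print(np.round(-s['R'].T@s['t'],3),np.round(s['R'],2).tolist())
w=save('wrist','wrist0');print(np.round(w['T_tool_cam'],3).tolist())
cv2.imwrite('pics/ss.png',np.vstack([np.hstack([cv2.resize(s['img'][:,:,::-1],(400,300)) for s in (w,b)]),]))
E
```

```text
{'time': np.float64(0.0), 'joints': array([ 1.188,  0.333, -0.065,  1.461,  0.022,  1.35 , -0.089]), 'qvel': array([-0.   ,  0.   ,  0.002, -0.   , -0.002, -0.   ,  0.001]), 'joint_torque': array([ 1.0000e-03, -6.2325e+01,  2.5000e-02, -3.8990e+01, -6.1000e-02,
        4.0000e-02,  0.0000e+00]), 'ee_pos': array([ 0.22 , -0.585,  0.404]), 'tool_rot': array([-3.14,  0.  ,  0.36]), 'wrist_force': array([ 0.561, -0.582, -0.785]), 'torque': array([-0.051,  0.001, -0.004]), 'gripper_force': np.float64(0.0), 'grip_width': np.float64(0.087)}
[1.339 0.029 1.079] [[-0.07, 1.0, -0.0], [0.76, 0.06, -0.64], [-0.64, -0.05, -0.77]]
[0.145 0.852 0.726] [[-0.93, -0.37, 0.01], [-0.22, 0.52, -0.82], [0.29, -0.77, -0.57]]
[[0.0, -0.956, -0.294, 0.08], [1.0, -0.001, 0.002, -0.0], [-0.002, -0.294, 0.956, 0.02], [0.0, 0.0, 0.0, 1.0]]
```

View pics/scene0.png

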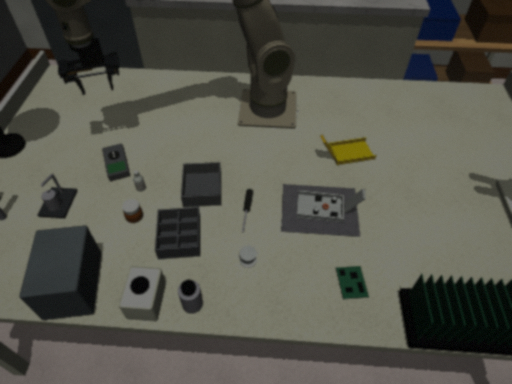

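View pics/side0.png

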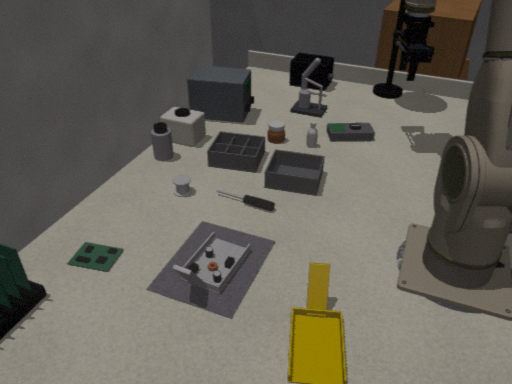

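The pictures show the plain bin at scene (202,184), the divided bin at (179,232), the screwdriver at (247,207), and the mat at (320,208) carrying the aluminium tray, with its handle at (360,195). In the side view the tray is at (215,265) and its handle at (192,285).

Run:
```python
from h import *
for n,tr,bn,mt in(('scene0',(290,375,180,222),(176,226,155,212),(276,366,180,240)),('side0',(172,255,230,308),(262,330,148,196),(150,276,222,308))):
    s=dict(np.load(n+'.npz'));W=cloud(s);hsv=cv2.cvtColor(s['img'],cv2.COLOR_RGB2HSV)
    def sel(b,lo,hi):
        m=np.zeros(W.shape[:2],bool);m[b[2]:b[3],b[0]:b[1]]=1
        return W[m&(W[...,2]>lo)&(W[...,2]<hi)]
    def rect(P,l):
        r=cv2.minAreaRect(P[:,:2].astype(np.float32)*1000);print(n,l,len(P),np.round(r[0]),np.round(r[1]),round(r[2],1),'z',np.round(np.percentile(P[:,2],[5,50,95]),3))
    rect(sel(tr,.014,.032),'tray wall'); h=sel(tr,.05,.14);rect(h,'handle');rect(sel(tr,.085,.14),'handletop');print(np.round([h.min(0),h.max(0),h.mean(0)],3).tolist())
    rect(sel(bn,.045,.075),'binrim'); rect(sel(bn,.003,.03),'binfloor')
    g=sel(mt,-.01,.04);
    # mat by colour
    b=mt;m=np.zeros(W.shape[:2],np.uint8);m[b[2]:b[3],b[0]:b[1]]=1
    img=s['img'].astype(int);mk=(m>0)&(img.sum(-1)<330)&(W[...,2]<.012)
    rect(W[mk],'mat'); print('table',np.nanmedian(W[300:310,200:300,2]))
    sd=[(225,265,180,240),(215,280,188,212)][n=='side0'];rect(sel(sd,.008,.06),'screwdriver')
im=[]
for n,b in(('scene0',(150,380,150,250)),('side0',(150,340,145,310))):
    i=np.load(n+'.npz')['img'][b[2]:b[3],b[0]:b[1],::-1]; im.append(cv2.resize(i,(780,int(780*i.shape[0]/i.shape[1])) if n=='scene0' else (300,260),interpolation=cv2.INTER_CUBIC))
cv2.imwrite('pics/c0.png',np.vstack([im[0],cv2.copyMakeBorder(im[1],0,0,0,480,0)])[:600])
```

```text
scene0 tray wall 440 [507. 205.] [165. 107.] 86.9 z [0.015 0.021 0.028]
scene0 handle 178 [512. 306.] [38. 43.] 84.0 z [0.053 0.079 0.1  ]
scene0 handletop 69 [514. 317.] [17. 42.] 84.0 z [0.086 0.096 0.101]
[[0.491, 0.286, 0.05], [0.535, 0.327, 0.103], [0.515, 0.307, 0.078]]
scene0 binrim 398 [ 479. -203.] [217. 137.] 3.5 z [0.046 0.053 0.057]
scene0 binfloor 985 [ 419. -221.] [268. 177.] 7.8 z [0.003 0.007 0.026]
scene0 mat 3159 [504. 209.] [292. 220.] 88.8 z [-0.003  0.002  0.008]
table -0.0008830092616704589
scene0 screwdriver 203 [542. -45.] [ 25. 169.] 86.3 z [0.012 0.02  0.026]
side0 tray wall 766 [507. 207.] [168. 103.] 87.0 z [0.015 0.021 0.027]
side0 handle 218 [512. 311.] [34. 42.] 87.7 z [0.055 0.091 0.1  ]
side0 handletop 126 [512. 324.] [41. 15.] 10.1 z [0.087 0.097 0.101]
[[0.491, 0.295, 0.051], [0.534, 0.329, 0.102], [0.508, 0.317, 0.084]]
side0 binrim 460 [ 452. -202.] [151. 139.] 7.7 z [0.046 0.051 0.055]
side0 binfloor 1113 [ 475. -260.] [206. 267.] 10.1 z [0.004 0.012 0.028]
side0 mat 4858 [510. 196.] [256. 203.] 89.7 z [-0.     0.002  0.006]
table 0.00047478646429642145
side0 screwdriver 330 [541. -40.] [ 24. 171.] 85.1 z [0.011 0.019 0.025]
```

View pics/c0.png

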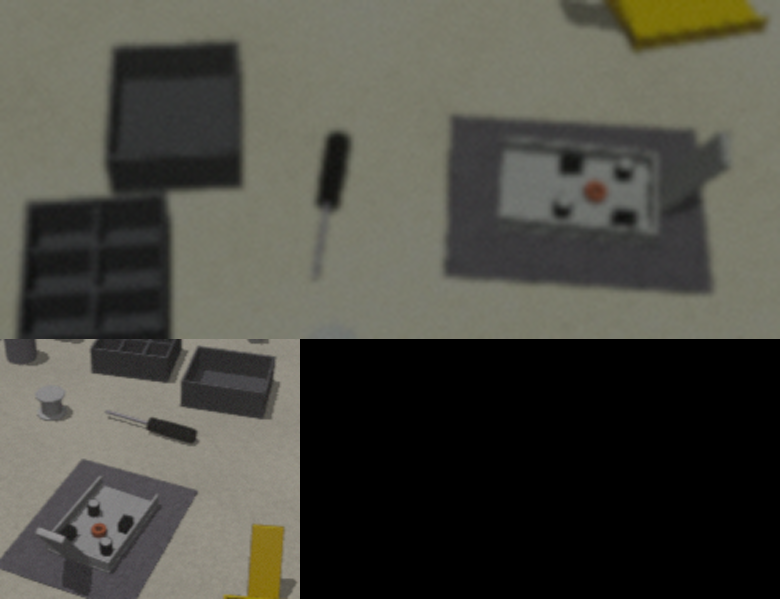

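The crop shows the tray near the middle of the mat with two relays, two capacitors and the choke mid-floor. It also shows the plain bin at top left and the divided bin below it. From both views the tray centre is about (0.507, 0.198) with yaw −93°, and the grip point is about (0.5125, 0.313, 0.082).

```bash
python3 - <<'E'
from h import *
for n in('scene0','side0'):
    s=dict(np.load(n+'.npz'));W=cloud(s)
    m=(W[...,2]>.045)&(W[...,2]<.065)
    def band(x0,x1,y0,y1): return W[m&(W[...,0]>x0)&(W[...,0]<x1)&(W[...,1]>y0)&(W[...,1]<y1)]
    for l,b,ax in(('+y',(.385,.515,-.17,-.10),1),('-y',(.385,.515,-.31,-.23),1),('x-',(.34,.42,-.255,-.155),0),('x+',(.49,.56,-.255,-.155),0)):
        P=band(*b)
        if len(P)>5: p=np.polyfit(P[:,1-ax],P[:,ax],1);print(n,l,len(P),'slope',p.round(3),'pct',np.percentile(P[:,ax],[2,20,50,80,98]).round(3))
    img=s['img'].astype(int)
    u0=(172,232,150,215) if n=='scene0' else (260,335,145,200)
    mk=np.zeros(W.shape[:2],np.uint8);mk[u0[2]:u0[3],u0[0]:u0[1]]=(img.sum(-1)<220)[u0[2]:u0[3],u0[0]:u0[1]]
    c=max(cv2.findContours(mk,0,2)[0],key=cv2.contourArea);print(cv2.approxPolyDP(c,4,True)[:,0].tolist())
E
python3 -m inch '[[[1,0,0],-4],[[2,0,0],-7],[[3,0,0],-7],[[3,0,0],-7],[[3,0,0],-7],[[3,0,0],-7],[[3,0,0],-7],[[3,0,0],-7]]' 0
```

```text
scene0 +y 60 slope [ 0.114 -0.194] pct [-0.151 -0.147 -0.142 -0.137 -0.134]
scene0 -y 64 slope [ 0.059 -0.292] pct [-0.276 -0.272 -0.266 -0.262 -0.254]
scene0 x- 83 slope [-0.116  0.355] pct [0.37  0.375 0.379 0.383 0.386]
scene0 x+ 86 slope [-0.125  0.5  ] pct [0.518 0.521 0.525 0.529 0.533]
[[219, 163], [183, 165], [183, 207], [172, 209], [172, 214], [199, 214], [200, 205], [220, 204]]
side0 +y 180 slope [ 0.118 -0.193] pct [-0.149 -0.145 -0.14  -0.135 -0.129]
side0 -y 147 slope [ 0.1  -0.31] pct [-0.275 -0.27  -0.265 -0.26  -0.254]
side0 x- 42 slope [-0.125  0.353] pct [0.371 0.375 0.379 0.382 0.386]
side0 x+ 54 slope [-0.078  0.507] pct [0.514 0.52  0.525 0.528 0.532]
[[276, 150], [265, 172], [265, 187], [315, 195], [323, 157]]
time: 0.82
ee_pos: [0.364, -0.4386, 0.4043]
tool_rot: [-3.141, -0.0, 1.292]
wrist_force: [-0.6, 0.6, 0.2]
grip_width: 0.0871
gripper_force: 0.0
```

```bash
python3 -m inch '[[[0,0,0],-6.5],[[0,0,0],-6.5],[[2,0.5,0],0],[[4,0.6,0],0],[[4,0.6,0],0],[[4,0.6,0],0],[[4,0.6,0],0],[[4,0.6,0],0]]' 0 >/dev/null; python3 -m inch '[[[4,0.6,0.5],0],[[4,0.6,0.5],0],[[4,0.6,0.5],0],[[4,0.6,0.5],0],[[4,0.6,0.5],0],[[4,0.6,0.5],0],[[4,0.6,0.5],0],[[4,0.6,0.5],0]]'
```

```text
time: 2.15
ee_pos: [0.4774, 0.096, 0.3647]
tool_rot: [3.141, 0.0, 1.511]
wrist_force: [1.3, -1.4, -0.4]
grip_width: 0.0869
gripper_force: 0.0
```

```bash
python3 -m inch '[[[4,0.4,0.4],0],[[4,0.4,0.4],0],[[4,0.4,0.4],0],[[4,0.4,0.4],0],[[3.5,0.3,0.4],0],[[2,0.2,0.4],0],[[0.3,0.1,0],0],[[0,0,0],0]]'
python3 - <<'E'
from h import *
o=get_obs();w=save('wrist','wrist1');print(o['ee_pos'],o['tool_rot'])
from scipy.spatial.transform import Rotation as Rn
K=w['intrinsics'];z=w['z_map'];v,u=np.indices(z.shape);x=u-K[0,2];y=v-K[1,2];r=np.hypot(x,y);th=r/K[0,0]
k=np.where(r>0,np.tan(th)/np.maximum(r,1e-9),1/K[0,0]);P=np.stack([x*k*z,y*k*z,z,np.ones_like(z)],-1)@w['T_tool_cam'].T
W=P[...,:3]@Rn.from_euler('xyz',o['tool_rot']).as_matrix().T+o['ee_pos'];ok=(z>0)&(th<1.4)
m=ok&(abs(W[...,0]-.51)<.06)&(W[...,1]>.22)&(W[...,1]<.37)
for a,b in((.07,.085),(.085,.095),(.095,.11)):
    Q=W[m&(W[...,2]>a)&(W[...,2]<b)];print(a,len(Q),Q.min(0).round(4) if len(Q) else '',Q.max(0).round(4) if len(Q) else '')
Q=W[m&(W[...,2]>.085)&(W[...,2]<.11)]
if len(Q)>5: print(cv2.minAreaRect(Q[:,:2].astype(np.float32)*1000))
Q=W[m&(W[...,2]>.05)&(W[...,2]<.11)];Q2=np.round(Q,3);print('slope y/z',np.polyfit(Q[:,2],Q[:,1],1))
E
```

```text
time: 2.82
ee_pos: [0.512, 0.3118, 0.34]
tool_rot: [-3.14, -0.0, 1.514]
wrist_force: [0.0, -0.5, -0.4]
grip_width: 0.0872
gripper_force: 0.0
[0.51198794 0.3118035  0.34004722] [-3.14005019e+00 -2.40360122e-04  1.51429573e+00]
0.07 156 [0.4928 0.2996 0.0705] [0.5312 0.3091 0.085 ]
0.085 116 [0.493  0.3073 0.085 ] [0.5315 0.3147 0.0947]
0.095 694 [0.4935 0.3135 0.0951] [0.5328 0.3271 0.103 ]
((512.9913330078125, 317.1900939941406), (17.93093490600586, 39.42295837402344), 86.46672821044922)
slope y/z [0.70111413 0.25103002]
```

View pics/wrist1.png

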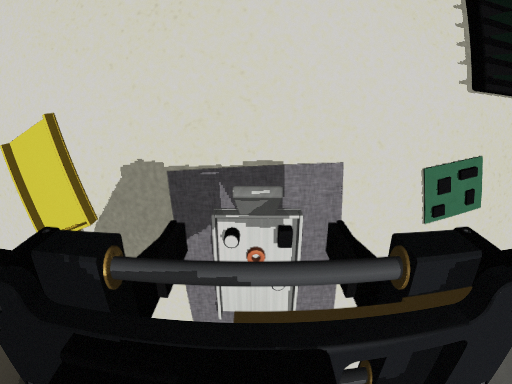

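The wrist view shows the handle top at (258,190), centred between the fingers, and the aluminium tray below it. The handle measures x = 0.5125 and, at grip height, y ≈ 0.312.

```bash
python3 -m inch '[[[0.1,0.05,2],0],[[0,0,3],0],[[0,0,2.5],0],[[0,0,1.5],0],[[0,0,0.6],0],[[0,0,0],0]]'; python3 -m inch '[[[0,0,0],0],[[0,0,0],0],[[0,0,0],0],[[0,0,0],0],[[0,0,0],0],[[0,0,0],0],[[0,0,0],0],[[0,0,0],0]]' 1 60
```

```text
time: 3.37
ee_pos: [0.5132, 0.3103, 0.244]
tool_rot: [-3.141, 0.001, 1.51]
wrist_force: [-0.3, -0.3, 0.6]
grip_width: 0.0872
gripper_force: 0.0
time: 4.03
ee_pos: [0.513, 0.3115, 0.2448]
tool_rot: [3.142, 0.0, 1.512]
wrist_force: [-0.3, 0.5, 1.2]
grip_width: 0.042
gripper_force: 0.0
```

```bash
python3 -m inch '[[[0,0,0],0],[[0,0,0],0],[[0,0,0],0],[[0,0,0],0]]'; python3 -m inch '[[[0,0,-0.1],0],[[0,0,-0.2],0],[[0,0,-0.4],0],[[0,0,-0.4],0],[[0,0,-0.2],0],[[0,0,-0.1],0],[[0,0,0],0],[[0,0,0],0]]'
python3 - <<'E'
from h import *
print(get_obs()['torque'])
s=save('side','side1');W=cloud(s)
m=np.zeros(W.shape[:2],bool);m[215:310,165:262]=1
w=m&(W[...,0]>.44)&(W[...,0]<.57)
for a in np.arange(.12,.36,.03):
    q=W[w&(W[...,1]>a)&(W[...,1]<a+.03)]; print(round(a,2),np.nanpercentile(q[:,2],[50,90,97,99]).round(3))
i=s['img'][200:320,140:300,::-1];cv2.imwrite('pics/side1c.png',cv2.resize(i,(640,480),interpolation=2))
E
```

```text
time: 4.37
ee_pos: [0.513, 0.3115, 0.2447]
tool_rot: [-3.142, 0.0, 1.512]
wrist_force: [-0.3, -0.1, 0.3]
grip_width: 0.0395
gripper_force: 60.0
time: 5.03
ee_pos: [0.513, 0.3114, 0.2587]
tool_rot: [3.142, 0.0, 1.512]
wrist_force: [-0.5, 0.3, -2.5]
grip_width: 0.0395
gripper_force: 60.0
[ 0.21188402 -0.10149025  0.00845754]
0.12 [0.017 0.032 0.037 0.037]
0.15 [0.017 0.034 0.037 0.037]
0.18 [0.02  0.036 0.037 0.038]
0.21 [0.018 0.034 0.038 0.039]
0.24 [0.003 0.035 0.038 0.039]
0.27 [0.003 0.058 0.198 0.219]
0.3 [0.092 0.208 0.233 0.245]
0.33 [0.19  0.245 0.248 0.25 ]
```

View pics/side1c.png

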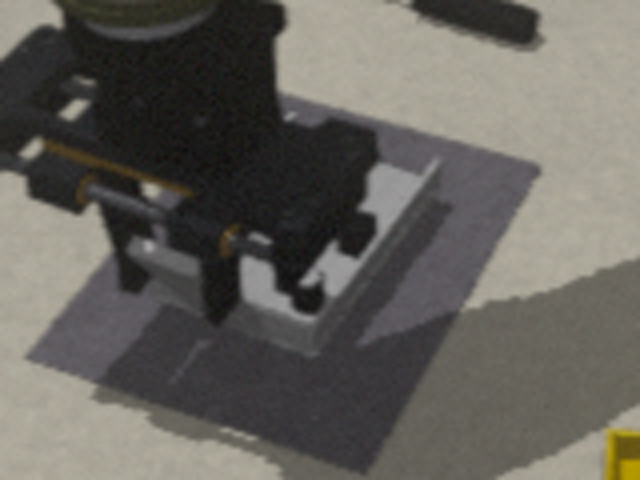

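The crop shows the tray lifted level, with its wall top at z ≈ 0.037–0.038 along its whole length and the parts in place. Next I'll raise it and swing it to the bin's yaw.

```bash
python3 -m inch '[[[0,0,-0.3],0],[[0,0,-0.6],0],[[0,0,-0.9],-0.5],[[0,0,-1.2],-1],[[0,0,-1.3],-1.5],[[0,0,-1.2],-2],[[0,0,-0.9],-2],[[0,0,-0.6],-1.5]]'; python3 -m inch '[[[0,0,-0.3],-1],[[-0.2,-0.1,-0.2],-0.5],[[-0.5,-0.2,0],0],[[-0.7,-0.3,0],0],[[-0.9,-0.4,0],0],[[-1.1,-0.5,0],0],[[-1.2,-0.6,0],0],[[-1.2,-0.6,0],0]]'
```

```text
time: 5.75
ee_pos: [0.5132, 0.3118, 0.3313]
tool_rot: [3.139, -0.001, 1.663]
wrist_force: [0.6, 0.4, -3.2]
grip_width: 0.0393
gripper_force: 60.0
time: 6.42
ee_pos: [0.4924, 0.2492, 0.3332]
tool_rot: [-3.141, 0.001, 1.685]
wrist_force: [1.3, -0.1, -2.6]
grip_width: 0.0396
gripper_force: 60.0
```

```bash
python3 -m inch '[[[-1.3,-0.6,0],0],[[-1.3,-0.6,0],0],[[-1.3,-0.6,0],0],[[-1.3,-0.6,0],0],[[-1.3,-0.6,0],0],[[-1.3,-0.6,0],0],[[-1.3,-0.6,0],0],[[-1.3,-0.6,0],0]]'>/dev/null; python3 -m inch '[[[-1.3,-0.7,0],0],[[-1.3,-0.7,0],0],[[-1.3,-0.7,0],0],[[-1.1,-0.7,0],0],[[-0.8,-0.6,0],0],[[-0.5,-0.4,0],0],[[-0.3,-0.2,0],0],[[-0.1,-0.1,0],0]]'; python3 -m inch '[[[0,0,0],0],[[0,0,0],0]]'
python3 - <<'E'
from h import *
o=get_obs();print(o['ee_pos'],o['tool_rot'],o['wrist_force'],o['torque'])
for n in('side','scene'):
    s=save(n,n+'2');W=cloud(s);hsv=cv2.cvtColor(s['img'],cv2.COLOR_RGB2HSV)
    m=(W[...,0]>.34)&(W[...,0]<.52)&(W[...,1]>-.16)&(W[...,1]<.1)&(W[...,2]>.075)&(W[...,2]<.125)
    Q=W[m];print(n,len(Q),cv2.minAreaRect(Q[:,:2].astype(np.float32)*1000),'ymin',np.percentile(Q[:,1],[0.5,1,3]).round(4))
    for a in np.arange(-.14,.06,.04):
        q=Q[(Q[:,1]>a)&(Q[:,1]<a+.04)];print(round(a,2),np.percentile(q[:,2],[10,50,97]).round(4))
    for l,c,ylo in(('x',0,0),):
        e=Q[(Q[:,1]>-.09)&(Q[:,1]<-.03)];print('x range',np.percentile(e[:,0],[1,99]).round(3))
a=np.load('side2.npz')['img'][130:290,200:400,::-1];b=np.load('scene2.npz')['img'][130:270,150:325,::-1]
cv2.imwrite('pics/c2.png',np.hstack([cv2.resize(a,(400,320),interpolation=2),cv2.resize(b,(400,320),interpolation=2)]))
E
```

```text
time: 7.75
ee_pos: [0.4238, 0.07, 0.3336]
tool_rot: [-3.142, 0.001, 1.685]
wrist_force: [0.9, 1.6, -3.5]
grip_width: 0.0396
gripper_force: 60.0
time: 7.92
ee_pos: [0.4242, 0.071, 0.3338]
tool_rot: [3.141, -0.0, 1.687]
wrist_force: [0.4, -0.5, -2.4]
grip_width: 0.0392
gripper_force: 60.0
[0.42421314 0.07099869 0.33375722] [ 3.14140083e+00 -9.56352478e-05  1.68672373e+00] [ 0.35651969 -0.48156039 -2.43699798] [ 0.25689673 -0.08121624  0.00734383]
side 911 ((435.83673095703125, -32.04258728027344), (99.91004943847656, 172.7259521484375), 6.411275863647461) ymin [-0.1148 -0.1121 -0.1061]
-0.14 [0.0913 0.0932 0.1085]
-0.1 [0.0921 0.0939 0.1116]
-0.06 [0.0927 0.1036 0.1136]
-0.02 [0.094  0.1065 0.1153]
0.02 [0.0931 0.1049 0.1224]
x range [0.387 0.489]
scene 1271 ((435.812744140625, -33.787086486816406), (106.35620880126953, 165.63674926757812), 6.239603519439697) ymin [-0.1196 -0.1175 -0.1134]
-0.14 [0.0908 0.0938 0.112 ]
-0.1 [0.0906 0.0945 0.1116]
-0.06 [0.0925 0.0986 0.1144]
-0.02 [0.0922 0.0984 0.1137]
0.02 [0.0929 0.1067 0.1223]
x range [0.387 0.492]
```

View pics/c2.png

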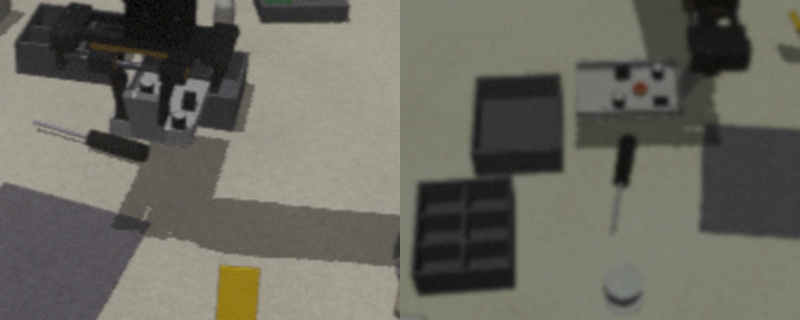

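The tray is level and yaw-aligned in front of the plain bin. In the right crop it shows at (628,88) with all five parts in it, and the bin is at (517,120). The lip is near y = −0.118, with its underside at z ≈ 0.089.

```bash
python3 -m inch '[[[-0.2,0,0.1],0],[[-0.5,0,0.3],0],[[-0.6,0,0.5],0],[[-0.6,0,0.5],0],[[-0.5,0,0.4],0],[[-0.4,0,0.3],0],[[-0.2,0,0.2],0],[[0,0,0.1],0]]'; python3 -m inch '[[[0,0,0.1],0],[[0,0,0.1],0],[[0,0,0.1],0],[[0,0,0],0],[[0,0,0],0]]';python3 -m inch '[[[0,0,0.1],0],[[0,0,0.1],0],[[0,0,0],0],[[0,0,0],0]]'
python3 - <<'E'
from h import *
for i in range(3): print(get_obs()['torque'].round(3)); snapshot('side')
E
```

```text
time: 8.68
ee_pos: [0.4276, 0.0402, 0.3093]
tool_rot: [-3.141, -0.0, 1.685]
wrist_force: [-0.6, 0.0, -2.5]
grip_width: 0.0394
gripper_force: 60.0
time: 9.1
ee_pos: [0.4276, 0.041, 0.3068]
tool_rot: [3.141, 0.0, 1.687]
wrist_force: [0.1, 0.5, -2.4]
grip_width: 0.0392
gripper_force: 60.0
time: 9.43
ee_pos: [0.4276, 0.0408, 0.3047]
tool_rot: [-3.141, 0.0, 1.686]
wrist_force: [-0.4, 0.1, -3.8]
grip_width: 0.0394
gripper_force: 60.0
[ 0.285 -0.074  0.056]
[ 0.264 -0.063  0.012]
[ 0.263 -0.068 -0.014]
```

```bash
python3 -m inch '[[[0,0,0.1],0],[[0,0,0.1],0],[[0,0,0.1],0],[[0,0,0],0],[[0,0,0],0]]';python3 -m inch '[[[0,0,0.1],0],[[0,0,0],0],[[0,0,0],0]]'
python3 - <<'E'
from h import *
for i in range(3): o=get_obs();print(o['torque'].round(3),o['wrist_force'].round(2)); snapshot('side')
E
python3 -m inch '[[[0,0,0.1],0],[[0,0,0],0],[[0,0,0],0]]';python3 - <<'E'
from h import *
for i in range(3): o=get_obs();print(o['torque'].round(3),o['wrist_force'].round(2)); snapshot('side')
E
```

```text
time: 10.0
ee_pos: [0.4276, 0.0408, 0.3017]
tool_rot: [-3.141, -0.0, 1.686]
wrist_force: [0.2, 0.1, -3.4]
grip_width: 0.0391
gripper_force: 60.0
time: 10.25
ee_pos: [0.4276, 0.0408, 0.3007]
tool_rot: [-3.142, 0.0, 1.686]
wrist_force: [-0.1, 0.5, -2.8]
grip_width: 0.0394
gripper_force: 60.0
[ 0.232 -0.064 -0.017] [-0.07  0.53 -2.83]
[ 0.294 -0.05  -0.031] [-0.04 -0.74 -3.27]
[ 0.258 -0.058  0.023] [ 0.47  0.13 -3.44]
time: 10.65
ee_pos: [0.4276, 0.0408, 0.2997]
tool_rot: [-3.142, 0.0, 1.686]
wrist_force: [0.0, 0.4, -3.3]
grip_width: 0.0393
gripper_force: 60.0
[ 0.237 -0.053  0.061] [ 0.02  0.43 -3.29]
[ 0.254 -0.101 -0.026] [ 0.21 -0.68 -4.14]
[ 0.21  -0.068 -0.027] [-0.12 -0.86 -3.52]
```

```bash
cat > f.py <<'E'
from h import *
T=[];F=[]
for i in range(3): o=get_obs();T.append(o['torque']);F.append(o['wrist_force']);snapshot('side')
print(o['ee_pos'].round(4),'T',np.mean(T,0).round(3),'F',np.mean(F,0).round(2))
E
for i in 1; do python3 -m inch '[[[0,0,0.1],0],[[0,0,0],0],[[0,0,0],0]]' >/dev/null; python3 f.py; done
python3 -m inch '[[[0,0,0.1],0],[[0,0,0],0],[[0,0,0],0]]' >/dev/null; python3 f.py
python3 -m inch '[[[0,0,0.05],0],[[0,0,0],0],[[0,0,0],0]]' >/dev/null; python3 f.py
```

```text
[0.4276 0.0408 0.2988] T [ 0.176 -0.109  0.027] F [-0.11 -0.13 -2.06]
[0.4277 0.0409 0.2978] T [ 0.125 -0.072  0.026] F [-0.14  0.48 -0.92]
[0.4276 0.0409 0.2973] T [ 0.211 -0.076  0.006] F [ 0.18  1.63 -0.89]
```

```bash
python3 -m inch '[[[0,0,0],0],[[0,0,0],0],[[0,0,0],0],[[0,0,0],0]]' 1 8; python3 f.py; python3 -m inch '[[[-0.1,0,-0.2],0],[[-0.1,0,-0.3],0],[[-0.2,0,-0.4],0],[[-0.2,0,-0.4],0],[[-0.2,0,-0.4],0],[[-0.1,0,-0.2],0],[[0,0,0],0],[[0,0,0],0]]'
python3 - <<'E'
from h import *
s=save('side','side3');W=cloud(s)
a=save('scene','scene3');
for W in(cloud(s),cloud(a)):
    m=(W[...,0]>.385)&(W[...,0]<.50)&(W[...,1]>-.16)&(W[...,1]<.06)&(W[...,2]>.04)&(W[...,2]<.20)
    Q=W[m]
    for b in np.arange(-.16,.04,.02):
        q=Q[(Q[:,1]>b)&(Q[:,1]<b+.02)]
        if len(q)>3:print(round(b,2),np.percentile(q[:,2],[5,50,97]).round(4))
i=s['img'][130:290,200:400,::-1];b=a['img'][130:270,150:325,::-1]
cv2.imwrite('pics/c3.png',np.hstack([cv2.resize(i,(400,320),interpolation=2),cv2.resize(b,(400,320),interpolation=2)]))
E
python3 f.py
```

```text
time: 12.33
ee_pos: [0.4276, 0.0408, 0.2972]
tool_rot: [3.142, 0.0, 1.686]
wrist_force: [-0.3, 0.7, -1.7]
grip_width: 0.0396
gripper_force: 8.0
[0.4276 0.0408 0.2972] T [ 0.265 -0.113 -0.007] F [-0.51  1.52 -1.49]
time: 13.15
ee_pos: [0.4287, 0.0317, 0.3164]
tool_rot: [3.141, 0.0, 1.686]
wrist_force: [0.2, 0.4, -1.9]
grip_width: 0.0399
gripper_force: 8.0
-0.16 [0.0425 0.0568 0.0768]
-0.14 [0.058  0.0605 0.0784]
-0.12 [0.0616 0.0631 0.0806]
-0.1 [0.0628 0.0777 0.0843]
-0.08 [0.0647 0.0723 0.0856]
-0.06 [0.0675 0.0704 0.0884]
-0.04 [0.0702 0.0858 0.0916]
-0.02 [0.0704 0.0831 0.0918]
-0.0 [0.0722 0.0871 0.111 ]
0.02 [0.1157 0.1461 0.1847]
-0.16 [0.0556 0.0605 0.076 ]
-0.14 [0.0563 0.0612 0.0784]
-0.12 [0.0582 0.0628 0.0817]
-0.1 [0.0623 0.0739 0.0852]
-0.08 [0.0625 0.0683 0.0858]
-0.06 [0.065  0.0706 0.0878]
-0.04 [0.0677 0.0782 0.0911]
-0.02 [0.0687 0.0741 0.0924]
-0.0 [0.0783 0.1008 0.1277]
0.02 [0.1213 0.1808 0.1904]
[0.4286 0.0318 0.3161] T [-0.165 -0.136  0.011] F [ 0.09 -0.54 -0.99]
```

View pics/c3.png

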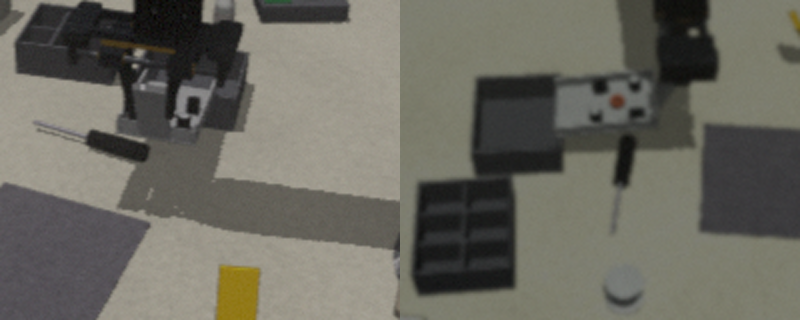

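The side crop shows the tray pivoting in the fingers, tilted about 6° with its lip still on the bin edge. The scene crop shows all the parts still aboard and the bin unmoved.

```bash
python3 -m inch '[[[-0.1,0,-0.2],0],[[-0.2,0,-0.3],0],[[-0.2,0,-0.3],0],[[-0.2,0,-0.3],0],[[-0.2,0,-0.3],0],[[-0.2,0,-0.3],0],[[-0.2,0,-0.3],0],[[-0.1,0,-0.1],0]]'; python3 -m inch '[[[-0.2,0,-0.2],0],[[-0.2,0,-0.3],0],[[-0.2,0,-0.3],0],[[-0.2,0,-0.2],0],[[-0.2,0,-0.3],0],[[-0.2,0,-0.2],0],[[-0.2,0,-0.3],0],[[-0.2,0,-0.1],0]]'
cat > look.py <<'E'
from h import *
import sys
a=save('scene',sys.argv[1])
W=cloud(a);m=(W[...,0]>.385)&(W[...,0]<.50)&(W[...,1]>-.16)&(W[...,1]<.06)&(W[...,2]>.04)&(W[...,2]<.25);Q=W[m]
B=[(b,np.percentile(Q[(Q[:,1]>b)&(Q[:,1]<b+.02)][:,2],97)) for b in np.arange(-.14,-.02,.02) if ((Q[:,1]>b)&(Q[:,1]<b+.02)).sum()>4]
print('tilt',np.degrees(np.arctan(np.polyfit(*np.array(B).T,1)[0])).round(1),np.round(B,3).tolist())
hsv=cv2.cvtColor(a['img'],cv2.COLOR_RGB2HSV);c=cv2.inRange(hsv,(0,110,60),(14,255,255))>0;c&=(W[...,1]>-.3)&(W[...,1]<.15)&(W[...,0]>.35)&(W[...,0]<.55);print('choke',c.sum(),np.median(W[c],0).round(3) if c.any() else '')
t=(W[...,0]>.385)&(W[...,0]<.515)&(W[...,1]>-.255)&(W[...,1]<-.15)&(W[...,2]<.045)
print('bin content >12mm px',(t&(W[...,2]>.014)).sum())
cv2.imwrite(f'pics/{sys.argv[1]}c.png',cv2.resize(a['img'][130:270,150:325,::-1],(700,560),interpolation=2))
E
python3 look.py s4
```

```text
time: 14.07
ee_pos: [0.4304, 0.0176, 0.3378]
tool_rot: [3.141, 0.0, 1.686]
wrist_force: [-0.5, -0.4, -2.8]
grip_width: 0.0396
gripper_force: 8.0
time: 14.73
ee_pos: [0.4322, 0.0019, 0.3567]
tool_rot: [3.141, 0.0, 1.686]
wrist_force: [-0.2, 0.3, -2.6]
grip_width: 0.0399
gripper_force: 8.0
tilt 20.7 [[-0.14, 0.084], [-0.12, 0.094], [-0.1, 0.101], [-0.08, 0.106], [-0.06, 0.118], [-0.04, 0.121]]
choke 19 [ 0.438 -0.067  0.098]
bin content >12mm px 20
```

```bash
python3 -m inch '[[[-0.2,0,-0.2],0],[[-0.3,0,-0.3],0],[[-0.3,0,-0.2],0],[[-0.3,0,-0.3],0],[[-0.3,0,-0.2],0],[[-0.3,0,-0.3],0],[[-0.2,0,-0.2],0],[[-0.2,0,-0.2],0]]'; python3 look.py s5;  python3 -m inch '[[[-0.2,0,-0.1],0],[[-0.3,0,-0.2],0],[[-0.3,0,-0.2],0],[[-0.3,0,-0.2],0],[[-0.3,0,-0.2],0],[[-0.3,0,-0.2],0],[[-0.2,0,-0.1],0],[[0,0,0],0]]'; python3 look.py s6
```

```text
time: 15.45
ee_pos: [0.4345, -0.0191, 0.3755]
tool_rot: [3.142, 0.0, 1.686]
wrist_force: [0.6, -0.0, -2.5]
grip_width: 0.0401
gripper_force: 8.0
tilt 51.5 [[-0.14, 0.088], [-0.12, 0.103], [-0.1, 0.111], [-0.08, 0.126], [-0.06, 0.131], [-0.04, 0.244]]
choke 21 [ 0.441 -0.073  0.106]
bin content >12mm px 19
time: 16.17
ee_pos: [0.4368, -0.0382, 0.3875]
tool_rot: [3.141, 0.0, 1.686]
wrist_force: [-0.2, 0.6, -2.9]
grip_width: 0.0394
gripper_force: 8.0
tilt 52.0 [[-0.14, 0.096], [-0.12, 0.109], [-0.1, 0.121], [-0.08, 0.141], [-0.06, 0.206], [-0.04, 0.213]]
choke 11 [ 0.437 -0.086  0.109]
bin content >12mm px 22
```

```bash
python3 -m inch '[[[-0.2,0,-0.1],0],[[-0.3,0,-0.2],0],[[-0.3,0,-0.2],0],[[-0.3,0,-0.2],0],[[-0.3,0,-0.2],0],[[-0.3,0,-0.2],0],[[-0.3,0,-0.1],0],[[-0.2,0,-0.1],0]]'; python3 look.py s7;python3 -m inch '[[[0,0,0],0],[[0,0,0],0],[[0,0,0],0],[[0,0,0],0]]'; python3 look.py s8
```

```text
time: 16.88
ee_pos: [0.4393, -0.0599, 0.4004]
tool_rot: [3.141, 0.0, 1.686]
wrist_force: [0.3, 0.3, -3.2]
grip_width: 0.0403
gripper_force: 8.0
tilt 43.9 [[-0.14, 0.105], [-0.12, 0.12], [-0.1, 0.137], [-0.08, 0.219], [-0.06, 0.228], [-0.04, 0.158]]
choke 23 [ 0.447 -0.145  0.071]
bin content >12mm px 18
time: 17.27
ee_pos: [0.4392, -0.0594, 0.4002]
tool_rot: [3.142, 0.0, 1.686]
wrist_force: [-0.3, -0.5, -2.3]
grip_width: 0.0401
gripper_force: 8.0
tilt 44.1 [[-0.14, 0.104], [-0.12, 0.121], [-0.1, 0.137], [-0.08, 0.22], [-0.06, 0.228], [-0.04, 0.159]]
choke 19 [ 0.448 -0.206  0.014]
bin content >12mm px 107
```

View pics/s8c.png

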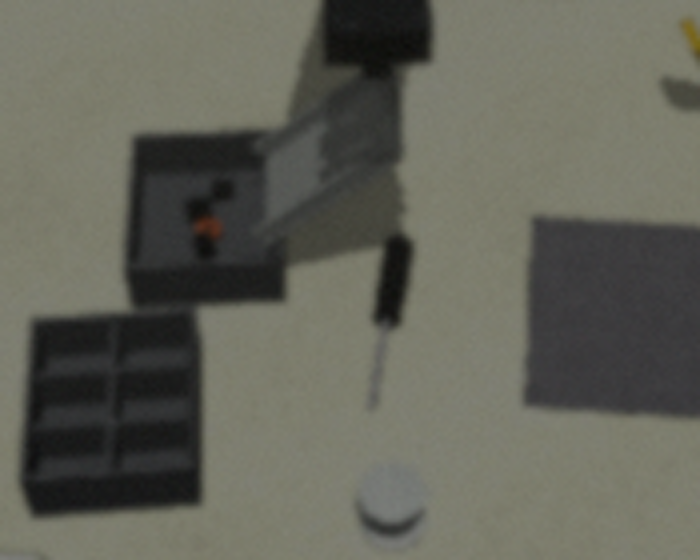

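The scene crop shows the choke at (207,228) and three dark parts at (222,190), (197,208) and (205,247) in the bin. The fifth part isn't visible yet, so I'll tip further.

```bash
python3 -m inch '[[[-0.2,0,-0.1],0],[[-0.4,0,-0.2],0],[[-0.4,0,-0.2],0],[[-0.4,0,-0.1],0],[[-0.4,0,-0.2],0],[[-0.4,0,-0.1],0],[[-0.4,0,-0.1],0],[[-0.2,0,-0.1],0]]'; python3 -m inch '[[[0,0,0],0],[[0,0,0],0],[[0,0,0],0],[[0,0,0],0]]'; python3 look.py s9
python3 - <<'E'
from h import *
s=np.load('s9.npz')['img'][150:215,165:275,::-1];g=np.clip((s/255.)**0.5*255*1.1,0,255).astype(np.uint8)
t=save('side','side9')['img'][120:220,220:360,::-1]
cv2.imwrite('pics/s9g.png',np.vstack([cv2.resize(g,(600,354),interpolation=2),cv2.resize(t,(340,240),interpolation=2,).copy() if 0 else cv2.copyMakeBorder(cv2.resize(t,(340,240),interpolation=2),0,0,0,260,0)]))
E
```

```text
time: 17.98
ee_pos: [0.4425, -0.0881, 0.4113]
tool_rot: [-3.142, 0.0, 1.686]
wrist_force: [-0.2, 0.2, -1.8]
grip_width: 0.04
gripper_force: 8.0
time: 18.32
ee_pos: [0.4424, -0.0871, 0.4112]
tool_rot: [-3.142, -0.0, 1.687]
wrist_force: [-0.1, -0.4, -2.1]
grip_width: 0.0398
gripper_force: 8.0
tilt 62.9 [[-0.14, 0.135], [-0.12, 0.153], [-0.1, 0.24], [-0.08, 0.236]]
choke 14 [ 0.448 -0.208  0.014]
bin content >12mm px 110
```

View pics/s9g.png

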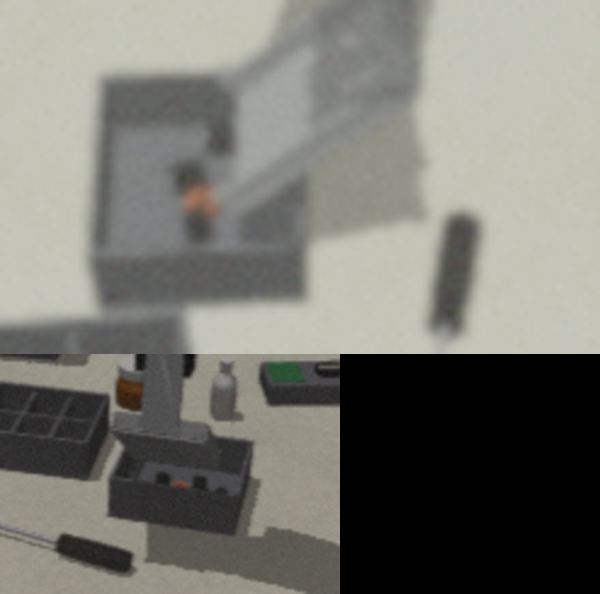

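The top crop shows the tray floor looking clear and the parts in the bin: the choke at (200,200) and dark parts at (187,178), (200,228) and (222,135). The side crop below suggests the lip has lifted off the edge, so the now light tray probably stuck in the grip. I'll check that numerically.

```bash
cat > m.py <<'E'
from h import *
import sys
def binmap(*names):
    H=np.full((22,24),np.nan)
    for n in names:
        W=cloud(dict(np.load(n+'.npz'))).reshape(-1,3);W=W[np.isfinite(W[:,0])&(W[:,2]<.05)&(W[:,2]>-.01)]
        c=np.array([.452,-.203]);a=np.radians(6.6);d=W[:,:2]-c;x=d@[np.cos(a),np.sin(a)];y=d@[-np.sin(a),np.cos(a)]
        k=(abs(x)<.066)&(abs(y)<.057)
        for X,Y,Z in zip(x[k],y[k],W[k,2]):
            i,j=int((X+.07)/.006),int((Y+.06)/.006)
            H[i,j]=np.nanmax([H[i,j],Z])
    for r in H: print(' '.join('  .' if np.isnan(v) else f'{int(v*1000):3d}' for v in r[:20]))
def tray(n):
    W=cloud(dict(np.load(n+'.npz'))).reshape(-1,3);d=W[:,:2]-np.array([.4445,-.1385]);a=np.radians(6.6)
    x=d@[np.cos(a),np.sin(a)];y=d@[-np.sin(a),np.cos(a)];k=(abs(x)<.042)&(y>-.03)&(y<.16)&(W[:,2]>.03)&(W[:,2]<.26)
    for b in np.arange(-.03,.16,.01):
        q=W[k&(y>=b)&(y<b+.01),2]
        if len(q)>2: print(round(b,2),len(q),np.percentile(q,[5,50,95]).round(3))
if __name__=='__main__':
    binmap(*sys.argv[1:3]);[(print(n),tray(n)) for n in sys.argv[1:3]]
E
python3 m.py s9 side9
```

```text
Traceback (most recent call last):
  File "m.py", line 20, in <module>
    binmap(*sys.argv[1:3]);[(print(n),tray(n)) for n in sys.argv[1:3]]
    ~~~~~~^^^^^^^^^^^^^^^^
  File "m.py", line 11, in binmap
    H[i,j]=np.nanmax([H[i,j],Z])
                      ~^^^^^
IndexError: index 22 is out of bounds for axis 0 with size 22
```

```bash
sed -i 's/np.full((22,24)/np.full((24,24)/' m.py; python3 m.py s9 side9 2>/dev/null
```

```text
.   4   .   3   2   2   2   .   .   6   .   .   .   .   .   .   .   .   .   .
  6   2   6   9   5   4   5   4   5   6   .   .   .   .   .   .   .   .   .  37
  1   6   5   6   5   5   5   3   9  19  20   .  19   .   .   .   .   .   .   .
  5   5   3   4   8   7   6   1   3   .  26  24  22   .   .   .   .   .   .   .
  6   5   5   4   4   5   7   4   .  11  24  23  22  23   .   .   .   .   .   .
  3   6   6   8   5   4   2   .   .   4   3  13   2   .   .   .   .   .   .   .
  4   4   7   5   5   8   2   5  21  19   4   5   4   .   .   .   .   .   .   .
  4   4   6   6   6   3  23  22  22  22   1   7   3   .   .   .   .   .   .   .
  7   4   .   4   5   5  21  21  21  24  21   4   .   .   .   .   .   .   5   .
  4   6   8   7   1   7  24  20  19  20  23   .   .   .   .   .   3   3   3   .
  8   6   4   5   4   7   8   8  14  16  18   .   .   .   .   4   6   6   5   .
  4   6   4   4   8   5   .  10  15  14  17   6   .   .   1   5   5   5   4   .
  .   7   5   7   6   6   5  12  15  14  17   8   4   .   3   6   8   6   1   .
  4   4   4   8   5   4   8   4  22  14   6   6   4   6   8   
[... 748 characters left out ...]
.   .   .   .   .   .   .   .   .   .   .   .   .   .   .   .   .   .
s9
-0.03 48 [0.074 0.079 0.09 ]
-0.02 48 [0.084 0.089 0.097]
-0.01 55 [0.052 0.097 0.104]
0.0 43 [0.101 0.105 0.125]
0.01 48 [0.108 0.114 0.13 ]
0.02 50 [0.117 0.123 0.14 ]
0.03 49 [0.128 0.132 0.139]
0.04 59 [0.137 0.142 0.241]
0.05 62 [0.144 0.176 0.237]
0.06 63 [0.163 0.18  0.211]
0.07 9 [0.158 0.164 0.169]
side9
-0.03 21 [0.071 0.073 0.076]
-0.02 29 [0.079 0.082 0.087]
-0.01 220 [0.032 0.045 0.092]
0.0 77 [0.033 0.053 0.104]
0.01 28 [0.106 0.109 0.113]
0.02 29 [0.115 0.118 0.123]
0.03 33 [0.123 0.127 0.132]
0.04 41 [0.133 0.137 0.259]
0.05 359 [0.145 0.234 0.256]
0.06 521 [0.156 0.19  0.253]
0.07 92 [0.16  0.165 0.18 ]
```

```bash
python3 -m inch '[[[0,0,0],0],[[0,0,0],0],[[0,0,0],0],[[0.1,0,-0.2],0],[[0.3,0,-0.4],0],[[0.5,0,-0.4],0],[[0.7,0,-0.3],0],[[1,0,-0.2],0]]' 1 60 >/dev/null; python3 -m inch '[[[1.3,0,0],0],[[1.5,0,0],0],[[1.6,0,0],0],[[1.6,0,0],0],[[1.5,0,0],0],[[1.2,0,0],0],[[0.8,0,0],0],[[0.4,0,0],0]]'
python3 - <<'E'
from m import *
save('scene','s10');save('side','side10');binmap('s10','side10')
s=np.load('s10.npz');s=dict(s)
W=cloud(s);k=(W[...,0]>.39)&(W[...,0]<.63)&(W[...,1]>-.2)&(W[...,1]<.2)&(W[...,2]>.05)&(W[...,2]<.25)
for b in np.arange(-.06,.12,.01):
    q=W[k&(W[...,1]>=b)&(W[...,1]<b+.01)]
    if len(q)>2: print(round(b,2),len(q),np.percentile(q[:,2],[3,25,50,97]).round(3),q[:,0].min().round(3),q[:,0].max().round(3))
for n in('s10','side10'):
    s=dict(np.load(n+'.npz'));W=cloud(s);im=s['img'].astype(int)
    mk=((abs(W[...,2])<.02)&(W[...,0]>.36)&(W[...,0]<.66)&(W[...,1]>.04)&(W[...,1]<.36)).astype(np.uint8)
    g=im.sum(-1);tab=np.median(g[mk>0]);sat=im.max(-1)-im.min(-1);b=im[...,2]-im[...,0]
    mk&=((b>-8)&(g<360)).astype(np.uint8);mk=cv2.morphologyEx(mk,2,np.ones((3,3)))
    c=max(cv2.findContours(mk,0,2)[0],key=cv2.contourArea);P=np.array([W[v,u,:2]*1000 for u,v in c[:,0]],np.float32);print(n,tab,cv2.minAreaRect(P))
E
```

```text
time: 19.75
ee_pos: [0.4278, 0.0384, 0.4263]
tool_rot: [3.141, 0.0, 1.688]
wrist_force: [-0.3, -0.2, -2.1]
grip_width: 0.0395
gripper_force: 60.0
  4   .   8   .   4   2   .   .   .   .   .   .   .   5   .   .   .   3   3   .
  2   6   8   8   5   5   7   7   3   3   .   .  17   6   4  11   8   4   7   .
  5   7   9   6   5   6   7   8   4  19  19   .  20   4   0   5   3   5   4   .
 26   7   5   3   7   6   5   6   6   5  24  23  24   4   3   .   7   6   9   .
  5   6  10   6   4   6   5   3   .  17  22  23  17   6   .   6   7   5   7   .
  3   7   6   5   4   6   5   .   .   .   5  18   6   7   1   7   7   7   6   .
  7   5   4   6   8   6   5  14  17  21   7   8   7   6   .   6   4   3   3   .
  5   7  10   7   5   8  23  20  20  24   5   5   4   2   5   4   8   7   3   .
 33   6   6   6   7   5  23  21  21  23  19   6   8   2   3   6   4   7   3   .
 45   4   4   3   6   7  18  20  20  20  20   5   3   7   4   6   4   2   4   .
  6   4   8   4   3   4   7   6  15  14  10   5   5   6   0   5   4   8   3   2
  3   5   6   5   4   3   6  12  18  19  18  16   6   7   8   7   7   5   
[... 1082 characters left out ...]
098 0.117] 0.39 0.488
-0.03 68 [0.099 0.104 0.106 0.123] 0.39 0.488
-0.02 70 [0.108 0.113 0.116 0.133] 0.391 0.489
-0.01 72 [0.116 0.123 0.125 0.142] 0.39 0.484
0.0 74 [0.125 0.131 0.134 0.152] 0.39 0.484
0.01 74 [0.132 0.139 0.142 0.16 ] 0.391 0.482
0.02 69 [0.143 0.149 0.152 0.168] 0.393 0.48
0.03 78 [0.15  0.157 0.161 0.246] 0.39 0.483
0.04 86 [0.162 0.167 0.187 0.241] 0.4 0.481
0.05 55 [0.171 0.182 0.186 0.219] 0.407 0.477
0.06 8 [0.175 0.177 0.177 0.18 ] 0.446 0.473
s10 224.0 ((508.6121520996094, 195.06411743164062), (248.99288940429688, 203.9573211669922), 89.58563995361328)
side10 273.0 ((509.088134765625, 195.62115478515625), (256.3131103515625, 200.9242401123047), 89.62606048583984)
```

```bash
python3 -m inch '[[[0,0,0],1.2],[[0,0,0],3.5],[[0,0,0],3.5],[[0.5,0.2,0],0],[[1,0.5,0],0],[[1.6,0.7,0],0],[[2,0.9,0],0],[[2.2,1,0],0]]' >/dev/null; python3 -m inch '[[[2.2,1,0],0],[[2.2,1,0],0],[[2,0.9,0],0],[[1.6,0.7,0],0],[[1.0,0.5,0.3],0],[[0.5,0.2,0.5],0],[[0.2,0.1,0.6],0],[[0,0,0.6],0]]'; python3 f.py
python3 - <<'E'
from m import *
save('scene','s11');save('side','side11');binmap('s11','side11')
for n in('s11','side11'):
    W=cloud(dict(np.load(n+'.npz')));k=(W[...,0]>.45)&(W[...,0]<.57)&(W[...,1]>.1)&(W[...,1]<.2)&(W[...,2]>.02)&(W[...,2]<.2);Q=W[k]
    print('lowest',Q[Q[:,1]<.135][:,2].min().round(3),'ymin',np.percentile(Q[:,1],1).round(3),'x',np.percentile(Q[:,0],[1,99]).round(3),np.percentile(Q[Q[:,1]<.14][:,0],[1,99]).round(3))
E
```

```text
time: 21.18
ee_pos: [0.5099, 0.2044, 0.4053]
tool_rot: [-3.141, 0.0, 1.543]
wrist_force: [-0.8, 0.1, -2.5]
grip_width: 0.0392
gripper_force: 60.0
[0.5096 0.2036 0.4049] T [ 0.001 -0.091  0.023] F [-0.23 -0.43 -2.49]
  .   .   .   2   .   .   .   .   .   .   .   .   .   5   6   0   0   .   .   .
 47   5   5   5   6   6   9   3   7   3   .   .  16   6   6   7   6   1   8   .
  6   6   7   8   5   9   5   5   7  14  21  22  20   6   2   7   8   3   5   .
  2   5   6   6   7   7   6   4   7   4  22  24  24  25   9   6   5   7   3   .
  5   7   6   6   6   6   6   4   .  17  21  23  18   4   6   6   7   7   6   .
  4   4   4   4   6   6   4   .   .   4  19   3  24   6   1   7   4   .   2   .
  5   7   5   7   4   6   4   .  21  20  20   6   4   5   9   3   6   4   8   .
 12   6   6   5   5  17  22  22  24  23  20   6   6   5   6   4   5   5   .   .
  5   7   5   4   5   4  19  22  22  20  18   9   6   5   7   7   6   6   7   .
 31   3   5   7   3   5  19  22  23  21  20  10   5   9   6   2   2   5   6   .
 19   4   5   9   3   5  12   8  15  15  14   5   4   3   7   5   4   4   4   .
 42 
[... 442 characters left out ...]
1   5   .   4   .   .   5   .   .
  .   5   2   .   .   4   .   4  24  24   .   .   .   .   .   .   .   .   .   .
 29   1   6   4   4   6   4   .   .   .   .   .   .   .   .   .  24   .   .   .
 42   4   6   4   6   4   5   .   .   .   .   .   .   .   .   .  25   .   .   .
  8   .   6   4   5   4   5   6   .   .   .   .   .   .   .   .   .   .   .   .
 11   7   4   5   6   4   5   .   .   .   .   .   .   .   .   .   .   .   .   .
  4   .   6   .   8   4   2   .   .   .   .   .   .   .   .   .   .   .   .   .
  .   .   .   .   .   .   .   .   .   .   .   .   .   .   .   .   .   .   .   .
lowest 0.053 ymin 0.105 x [0.457 0.559] [0.456 0.558]
lowest 0.06 ymin 0.106 x [0.457 0.461] [0.457 0.459]
```

The bin map shows four clear parts plus a fifth in a fixed spot near the +x/+y corner. The tray floor showed no bumps. Next I'll lower the lip onto the mat and lay the tray back down along the arc.

```bash
python3 -m inch '[[[0,0,0.6],0],[[0,0,0.8],0],[[0,0,0.9],0],[[0,0,0.9],0],[[0,0,0.7],0],[[0,0,0.4],0],[[0,0,0.2],0],[[0,0,0],0]]'; python3 -m inch '[[[0,0,0],0],[[0,0,0],0],[[0,0,0],0],[[0,0,0],0],[[0,0,0.2],0],[[0,0,0.2],0],[[0,0,0.2],0],[[0,0,0],0]]' 1 6; python3 f.py; python3 -m inch '[[[0.2,0,0.1],0],[[0.4,0,0.2],0],[[0.5,0,0.2],0],[[0.5,0,0.3],0],[[0.5,0,0.3],0],[[0.5,0,0.3],0],[[0.4,0,0.3],0],[[0.3,0,0.2],0]]'; python3 f.py
python3 - <<'E'
from h import *
for n in('scene','side'):
    W=cloud(save(n,n+'12'));k=(W[...,0]>.45)&(W[...,0]<.57)&(W[...,1]>.08)&(W[...,1]<.26)&(W[...,2]>.008)&(W[...,2]<.2);Q=W[k]
    for b in np.arange(.09,.26,.02):
        q=Q[(Q[:,1]>b)&(Q[:,1]<b+.02)]
        if len(q)>3: print(round(b,2),np.percentile(q[:,2],[5,50,97]).round(3))
E
```

```text
time: 22.1
ee_pos: [0.5097, 0.2046, 0.3607]
tool_rot: [-3.141, 0.0, 1.543]
wrist_force: [0.8, 0.6, -2.5]
grip_width: 0.0393
gripper_force: 60.0
time: 22.77
ee_pos: [0.5096, 0.2045, 0.3547]
tool_rot: [-3.141, 0.0, 1.543]
wrist_force: [-0.5, 0.5, -2.5]
grip_width: 0.04
gripper_force: 6.0
[0.5097 0.2046 0.3551] T [ 0.036 -0.1   -0.01 ] F [ 0.33 -0.18 -2.21]
time: 23.58
ee_pos: [0.5105, 0.2386, 0.3359]
tool_rot: [3.142, -0.001, 1.544]
wrist_force: [-0.0, 0.6, -0.7]
grip_width: 0.0399
gripper_force: 6.0
[0.5105 0.2384 0.336 ] T [ 0.161 -0.263  0.035] F [-0.11  1.14 -0.25]
0.11 [0.009 0.014 0.032]
0.13 [0.012 0.021 0.042]
0.15 [0.025 0.034 0.057]
0.17 [0.038 0.047 0.067]
0.19 [0.051 0.06  0.081]
0.21 [0.064 0.073 0.096]
0.23 [0.078 0.098 0.145]
0.11 [0.008 0.013 0.028]
0.13 [0.014 0.021 0.041]
0.15 [0.027 0.035 0.053]
0.17 [0.039 0.053 0.07 ]
0.19 [0.053 0.07  0.082]
0.21 [0.069 0.085 0.192]
0.23 [0.085 0.135 0.195]
0.25 [0.156 0.177 0.198]
```

```bash
python3 -m inch '[[[0.3,0,0.2],0],[[0.4,0,0.3],0],[[0.4,0,0.3],0],[[0.4,0,0.4],0],[[0.4,0,0.4],0],[[0.4,0,0.4],0],[[0.4,0,0.3],0],[[0.3,0,0.3],0]]'; python3 -m inch '[[[0.3,0,0.3],0],[[0.3,0,0.4],0],[[0.3,0,0.4],0],[[0.3,0,0.4],0],[[0.3,0,0.4],0],[[0.3,0,0.4],0],[[0.3,0,0.4],0],[[0.3,0,0.4],0]]'; python3 f.py;  python3 -m inch '[[[0.2,0,0.3],0],[[0.3,0,0.4],0],[[0.3,0,0.5],0],[[0.2,0,0.5],0],[[0.2,0,0.4],0],[[0.2,0,0.3],0],[[0.1,0,0.2],0],[[0,0,0],0]]'; python3 f.py
```

```text
time: 24.5
ee_pos: [0.5114, 0.2679, 0.3095]
tool_rot: [-3.141, 0.001, 1.543]
wrist_force: [0.6, 1.0, -0.2]
grip_width: 0.0407
gripper_force: 6.0
time: 25.17
ee_pos: [0.5122, 0.2916, 0.2786]
tool_rot: [-3.141, 0.001, 1.543]
wrist_force: [0.6, -2.2, -1.4]
grip_width: 0.04
gripper_force: 6.0
[0.5119 0.2919 0.2784] T [-0.136 -0.193  0.049] F [ 0.17 -1.   -1.62]
time: 25.98
ee_pos: [0.5124, 0.3067, 0.2527]
tool_rot: [-3.141, 0.0, 1.543]
wrist_force: [-0.4, -0.5, -1.2]
grip_width: 0.04
gripper_force: 6.0
[0.5126 0.3066 0.2532] T [-0.055 -0.129 -0.007] F [-0.43 -0.6  -1.31]
```

```bash
python3 -m inch '[[[0.1,0,0.2],0],[[0.1,0,0.2],0],[[0,0,0.2],0],[[0,0,0.1],0],[[0,0,0.1],0],[[0,0,0],0],[[0,0,0],0]]'; python3 f.py
python3 - <<'E'
from h import *
for n in('scene','side'):
    W=cloud(save(n,n+'13'));k=(W[...,0]>.44)&(W[...,0]<.58)&(W[...,1]>.08)&(W[...,1]<.27)&(W[...,2]>.014)&(W[...,2]<.032);Q=W[k]
    print(cv2.minAreaRect(Q[:,:2].astype(np.float32)*1000),'lip y',np.percentile(Q[:,1],1))
    for b in np.arange(.12,.26,.02):
        q=Q[(Q[:,1]>b)&(Q[:,1]<b+.02)]
        if len(q)>3: print(round(b,2),np.percentile(q[:,2],[50,90,97]).round(4))
E
```

```text
time: 26.72
ee_pos: [0.5125, 0.3096, 0.2462]
tool_rot: [3.141, -0.002, 1.544]
wrist_force: [-0.5, 1.7, 5.1]
grip_width: 0.0401
gripper_force: 6.0
[0.5125 0.3096 0.2462] T [0.436 0.164 0.007] F [-0.8   1.49  5.17]
((509.4041442871094, 194.92230224609375), (106.14910125732422, 149.5069122314453), 0.1219533309340477) lip y 0.12256492384632103
0.12 [0.0206 0.0254 0.0268]
0.14 [0.0214 0.0268 0.0282]
0.16 [0.0207 0.026  0.0273]
0.18 [0.0218 0.0248 0.0258]
0.2 [0.0222 0.0252 0.0264]
0.22 [0.0214 0.0248 0.0254]
0.24 [0.02   0.0249 0.0259]
0.26 [0.0223 0.0248 0.0253]
((508.6067199707031, 195.22488403320312), (147.39706420898438, 101.17552947998047), 87.48011016845703) lip y 0.12217376641683536
0.12 [0.0209 0.0261 0.028 ]
0.14 [0.0235 0.0263 0.0265]
0.16 [0.0227 0.0267 0.0278]
0.18 [0.0225 0.0252 0.026 ]
0.2 [0.023  0.0256 0.0261]
0.22 [0.0225 0.0247 0.0256]
0.24 [0.0214 0.0251 0.0254]
0.26 [0.0227 0.0251 0.0262]
```

```bash
python3 -m inch '[[[0,0,-0.1],0],[[0,0,0],0],[[0,0,0],0]]'; python3 -m inch '[[[0,0,0],0],[[0,0,0],0],[[0,0,0],0],[[0,0,0],0],[[0,0,0],0],[[0,0,0],0],[[0,0,0],0],[[0,0,0],0]]' 0; python3 -m inch '[[[0,0,-0.5],0],[[0,0,-1],0],[[0,0,-2],0],[[0,0,-3],0],[[0,0,-3],0],[[0,0,-2],0],[[1,0,-1],0],[[0,0,0],0]]'
python3 - <<'E'
from m import *
for n in('scene','side'):
    W=cloud(save(n,n+'14'));k=(W[...,0]>.44)&(W[...,0]<.58)&(W[...,1]>.08)&(W[...,1]<.27)&(W[...,2]>.014)&(W[...,2]<.04);Q=W[k]
    print(cv2.minAreaRect(Q[:,:2].astype(np.float32)*1000),np.percentile(Q[:,2],[50,97]),'lip',np.percentile(Q[:,1],1))
    k=(abs(W[...,0]-.509)<.035)&(W[...,1]>.13)&(W[...,1]<.25);print('floor z',np.nanpercentile(W[k][:,2],[3,50,97]))
    k=(abs(W[...,0]-.512)<.03)&(W[...,1]>.29)&(W[...,1]<.34)&(W[...,2]<.12)&(W[...,2]>.085);print('handle top',len(W[k]),np.median(W[k],0) if k.any() else '')
    m=(W[...,2]>.045)&(W[...,2]<.065)
    for b,ax in(((.385,.515,-.17,-.10),1),((.34,.42,-.255,-.155),0)):
        P=W[m&(W[...,0]>b[0])&(W[...,0]<b[1])&(W[...,1]>b[2])&(W[...,1]<b[3])];print('bin',np.median(P[:,ax]),np.polyfit(P[:,1-ax],P[:,ax],1)[0])
a=np.load('scene14.npz')['img'][140:250,150:380,::-1];b=np.load('side14.npz')['img'][110:310,130:350,::-1]
B=lambda i:np.clip((i/255.)**.6*255,0,255).astype(np.uint8)
cv2.imwrite('pics/fin.png',np.vstack([B(cv2.resize(a,(500,239),interpolation=2)),B(cv2.copyMakeBorder(cv2.resize(b,(396,360),interpolation=2),0,0,0,104,0))]))
E
```

```text
time: 27.22
ee_pos: [0.5126, 0.309, 0.2467]
tool_rot: [3.141, -0.001, 1.543]
wrist_force: [-1.4, 1.1, 4.5]
grip_width: 0.0401
gripper_force: 6.0
time: 27.88
ee_pos: [0.5126, 0.3086, 0.2462]
tool_rot: [3.142, 0.0, 1.543]
wrist_force: [-0.0, -0.6, -0.2]
grip_width: 0.083
gripper_force: 0.0
time: 28.55
ee_pos: [0.5126, 0.3204, 0.375]
tool_rot: [3.137, -0.003, 1.544]
wrist_force: [0.6, 0.4, 0.3]
grip_width: 0.0871
gripper_force: 0.0
((509.6039123535156, 195.74774169921875), (148.159912109375, 106.2662124633789), 88.15184783935547) [0.02054132 0.0262533 ] lip 0.12315329389944958
floor z [0.00207725 0.54148303 0.60107729]
handle top 68 [0.51579441 0.31543266 0.09534229]
bin -0.1421652347256932 0.11434593199709825
bin 0.3793535954342125 -0.12586364833637784
((509.62579345703125, 195.952392578125), (150.2808074951172, 102.321044921875), 88.48716735839844) [0.02168935 0.02534859] lip 0.12447148400054545
floor z [0.00325023 0.00562566 0.008266  ]
handle top 128 [0.50931315 0.32204659 0.09735311]
bin -0.13979408559187484 0.12818646327968247
bin 0.37831712688045016 -0.12876951620007981
```

View pics/fin.png

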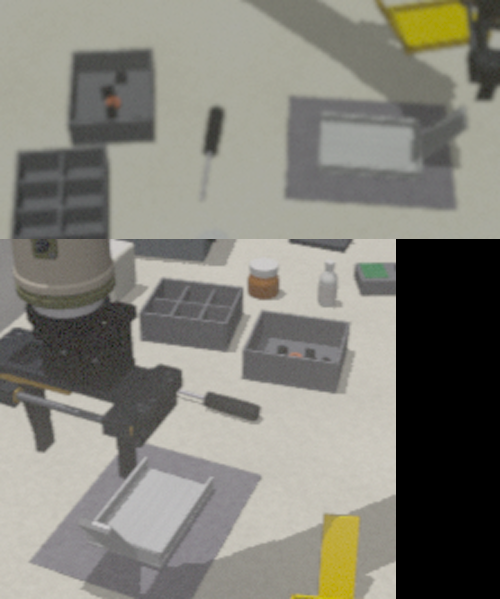

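The final picture shows the empty tray flat on the middle of the mat at (370,145), the bin unmoved with the parts in it, and nothing lying on the table.

```bash
python3 -c "
from plant import *
print(job_done())"
```

```text
the job is handed in; nothing more can be done
None
```

The job is handed in at about 29 s: the aluminium tray lies empty and flat on the middle of the mat and the plain bin has not moved, with four components seen in the bin and the fifth, hidden behind the near wall, known only from repeated depth readings in one corner. After the parts had slid off, the lightened tray stuck in the grip and its open end rose about 45 mm off the edge before I took it away.

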